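# Draw the inside bolt of a roller guard with a pull hook

## Task

Take the orange pull hook from its cradle, reach through the slot of the roller guard and draw the inside bolt with it: lift the red-knobbed lever out of its notch, pull it towards the front until it meets its stop and let it down into the park notch, so that the bolt stays drawn and the sprung lid comes up. Work gently, touch the guard with the hook only and never force the lever, and disturb nothing else. Then lay the hook back in its cradle as you found it.

Things in the scene. Friction and masses are not known exactly. Their poses are not given: they have to be found in the camera images.
- hook: orange pull hook, about 0.16 kg. Origin: handle's centre; handle 110 long (x) x 22 wide (y) x 24 high (z), to be gripped across its 22 mm at mid-length. A steel rod 6 in diameter runs on the handle's axis from its +x end to x = 185 and there bends straight up (+z) to 23 above the rod's axis
- hook_tip (a point): top of the hook's upturned end, at x = 185, z = 23 mm from the handle's centre
- cradle: fixed cradle for the hook on the table. Origin: middle of its underside; x along the handle, towards the rod. Two black saddles 12 thick at x = -42 and +42, flared Us 28 wide, carry the handle's underside 30 above the table; their walls reach 53 above it; 72 are free between them for fingers
- cradle_seat (a point): where the centre of the handle lies when the hook rests in the cradle, 42 mm above the table; handle's x along the cradle's x
- guard: fixed clear guard box over tape rollers, 156 deep (x), 196 wide (y), 160 high with its yellow wire lid. Origin: middle of its underside; +x points into it from its front, +y to the left seen from there. Inside at the right, under the bolt, is a shelf, top at z 74, reaching out to y -38; a rod between y -34 and -14 meets nothing but the lever on its way in
- slot_mid (a point): middle of the upright, black-edged slot in the guard's front sheet: 44 wide, 96 high (guard frame: x -70, y -46 to -2, z 40 to 136)
- lever_grip (a point): middle of the part of the lever free for the hook, 36 mm out from the bolt's axis, on the lever's own axis; moves with it. Closed: guard x 25, y -24, z 95. The lever is a level round bar, 8 in diameter, standing out to guard +y from the bolt, with a red ball 15 in diameter at y -4 as its end
- bolt (a joint): travel of the bolt in m: 0 closed, grows as it is drawn to the front (guard -x). A spring pulls it back, 3 N closed, 7 N drawn: it runs back unless the lever has dropped into the park notch. The lever meets the stop, a rubber-faced wall, after 33 to 53 mm; where is not measured and must be felt. The park notch, 11 wide, lies right against the stop
- lever (a joint): angle of the lever in rad: 0 level, down in a notch; grows as it is lifted about the bolt's axis (along guard x at y -60, z 95), up to 0.75. Between closed and park notch is an upright lip: the lever clears it above 0.40 rad, rests on its top at 0.35 to 0.40, and cannot be drawn below that. A light spring turns it down, 1.5 to 2.5 N at lever_grip
- lid (a joint): angle of the wire lid in rad: 0 shut, 0.2 up. It is hinged on the left; a spring lifts it by itself as soon as the bolt is drawn by 20 mm
- oil_bottle: cream oil bottle with red spout, 43 wide, 128 high, standing; origin at the middle of its underside
- gauge_block: steel setting block 22 x 45 x 25; origin at the middle of its underside
- tape_blue_spare: pale blue roll of tape lying flat, 88 across, 20 high; origin at the middle of its underside
Not all that is in view belongs to the job. What is shaped like the cradle but green is not meant.

How it is judged:
By the outcome, as a careful person would: the job done as asked, in the order asked, and still so for the second after the job is handed in, with the robot touching nothing.
It also fails if it takes over 72 s, if anything falls off the work surface, if the arm or the gripper's body presses on something with over 40 N, if the wrist force passes 120 N, or if a joint passes its speed limit or range.

## Robot

A 6-joint arm with a two-finger parallel gripper is mounted at the origin on a cart in front of the work surface, level with it; the furniture and walls round the work are solid. World frame = base frame: x ahead of the robot, y to its left, z up, the work surface at z = 0. Lengths are in mm, angles in degrees, forces in N, time in s.
With the tool pointing down it reaches from about 325 to 900 mm from the base axis. Payload 3.5 kg.
Tool frame: the origin (TCP) lies at the very end of the fingers, on their centre line; the grasp point (between the pads) lies 19 mm behind it; z points along the fingers, y is the line along which they close (so a half turn about z gives the same grasp; the last joint's range is limited). The gripper opens to 85 mm and grips with 20 to 120 N. Pads are 22 mm wide; open, the fingers measure 114 mm over their backs; the gripper's body (76 mm by 85 mm) begins 54 mm behind the grasp point. The pads swing forward as they close: fully open they stand 13 mm farther back than shut.
Start: joints at [-5.924, 15.837, -1.513, 72.651, 0, 84.076], TCP at [624.997, -0.01, 231.313] pointing down, gripper open.
Joint ranges: [-178.77, 178.77], [-48.84, 107.48], [-61.69, 71.31], [-111.58, 123.2], [-90, 87.43], [-180, 180]. Speed limits (degrees/s): [147.25, 147.25, 180, 180, 180, 180].

## Interface

Orientations are given as [roll, pitch, yaw] about the fixed x, y, z axes, in that order (R = Rz(yaw) Ry(pitch) Rx(roll)).
In Python, from plant import * gives the robot as it stands.
- The arm moves only by the shell command python3 -m jog 'ROWS' [FORCE]. ROWS is JSON, a list of rows, each a list of 7 numbers: the turn, a rotation vector about the world's x, y, z in rad, then the shift along the world's x, y, z in m, then the finger opening in m, from 0 to 0.0854. In form: [[ax, ay, az, x, y, z, hand], ...]. A call has 1 to 8 rows; each row shifts and turns the commanded pose from where the row before left it; what a row does not reach is not made up. A row lasts 1/8 s, in which the tool goes at most 62.5 mm and 10.7 degrees, less where a joint would pass 70% of its speed; a pose out of reach is approached as far as the arm can. A call is refused whole if a number of a shift passes 0.0625 or a number of a turn 0.188, either way. A call with a gripper value outside its range is refused whole. The fingers move at their own pace and stop on an object; FORCE is the grip in N (left out, the last holds). Time passes only in rows, so rows that do not move let the fingers close. It gives the time, the measured TCP pose, the force, the opening and the grip force at its end, in the units of the state.
- observe(): the state, without advancing time (a new reading comes with each control period).
- read_camera(name): name is "scene" or "side" or "wrist"; returns a dict with "image" (384x512x3 uint8, blue, green, red), "range_z" (384x512 float32, mm along the optical axis (not along the pixel's ray), 0 where there is no reading), "fx", "fy", "cx", "cy" (pixels), "rvec" (rotation vector, rad) and "tvec" (3), from world to camera coordinates, as OpenCV has them; the wrist camera has in their place "mount" (4x4, takes a point from camera to tool coordinates, whose origin is the TCP and whose axes are the flange's). Camera axes: x right, y down, z forward; pixel columns grow to the right and rows downward; lengths in mm; the calibration is good to about 2 mm. The wrist camera is an equidistant fisheye: a pixel r from the principal point sees the ray r / f radians off the axis. A picture is of the moment at which its call begins: read the wrist's pose just before it.
- job_done(): hands the job in; it is judged then, once.
The state is a dict: "clock": time; "joint_pos": joint angles; "qd": joint speeds; "joint_efforts": joint torques, N m; "tcp_pos": TCP position; "ee_rot": TCP orientation; "wrist_force": force on the tool from outside, world axes, zero at the start; "moment": the same for the moment, N m; "opening": opening from 0.0 (shut) to 1.0 (fully open); "finger_force": force on a finger pad.
Only numpy, scipy, OpenCV 4.12 (cv2) and the standard library are available. Lean on these libraries where they do the work, as an engineer would, in place of code of your own. Each camera call takes 0.05 s, during which the arm holds its last target. There are 200 camera calls.

## Working session

There is one attempt and no reset: what is moved stays moved. The work goes in short steps, Python scripts to look and compute and a shell command to move; the robot and the scene stay as the last step left them, time stands still between calls to the robot, and variables do not carry over. Pictures are saved under pics/ and viewed, at most 10 in all, crops included, and the job is handed in when it is done.

```bash
mkdir -p pics
cat > h.py <<'E'
from plant import *
import numpy as np, cv2
def cam(n):
    c=read_camera(n); return c
def world(c,u,v):
    """3D points from depth"""
    R=cv2.Rodrigues(np.array(c['rvec'],float))[0]; t=np.array(c['tvec'],float).ravel()
    z=c['range_z'][v,u].astype(float)
    p=np.stack([(u-c['cx'])/c['fx']*z,(v-c['cy'])/c['fy']*z,z],-1)
    return (p-t)@R
def cloud(c):
    v,u=np.mgrid[0:384,0:512]; return world(c,u,v)
def ray(c,u,v):
    R=cv2.Rodrigues(np.array(c['rvec'],float))[0]; t=np.array(c['tvec'],float).ravel()
    d=np.array([(u-c['cx'])/c['fx'],(v-c['cy'])/c['fy'],1.0])@R
    return -t@R,d
def plane(c,u,v,z):
    o,d=ray(c,u,v); return o+d*(z-o[2])/d[2]
E
python3 - <<'E'
from h import *
import pickle
s=observe();print(s)
D={n:cam(n) for n in('scene','side','wrist')}
pickle.dump(D,open('d0.pkl','wb'))
for n,c in D.items(): cv2.imwrite(f'pics/{n}0.png',c['image'])
for n in('scene','side'):
    c=D[n];print(n,c['fx'],ray(c,256,192))
E
```

```text
{'clock': 0.0, 'joint_pos': array([-5.92386027e+00,  1.58793919e+01, -1.59961948e+00,  7.26496833e+01,
       -9.22349190e-04,  8.40748836e+01]), 'qd': array([-0.00087391, -0.0234735 ,  0.05776881, -0.01985888,  0.09006101,
        0.13564505]), 'joint_efforts': array([-1.23772923e-03, -4.45513523e+01,  2.95201170e+01,  1.64704624e-02,
       -2.18722530e-04, -1.59438730e-05]), 'tcp_pos': array([6.24212473e+02, 7.27524140e-02, 2.30132795e+02]), 'ee_rot': array([-1.79871898e+02, -1.23675293e-02,  9.00012434e+01]), 'wrist_force': array([-0.10440009,  0.10054363, -0.0971172 ]), 'moment': array([ 0.02017369,  0.00403035, -0.00404693]), 'finger_force': 0.0, 'opening': 1.001743712523341}
scene 384.25513331840733 (array([110.88387195, 683.74782562, 848.58132243]), array([ 0.43262097, -0.54141494, -0.72093045]))
side 354.63928366562135 (array([585.9165228 , 589.11106609, 846.43273338]), array([-0.04109107, -0.54099074, -0.84025779]))
```

```bash
python3 -c "
import cv2,numpy as np
a=cv2.imread('pics/scene0.png');b=cv2.imread('pics/side0.png')
cv2.imwrite('pics/a.png',cv2.resize(a,(800,600)));cv2.imwrite('pics/b.png',cv2.resize(b,(800,600)))"
```

```text
(no output)
```

View pics/a.png

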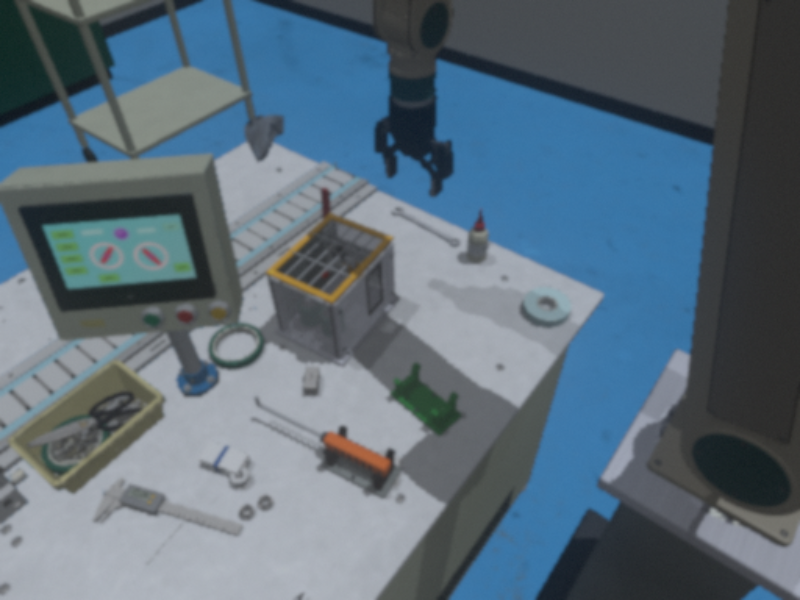

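View pics/b.png

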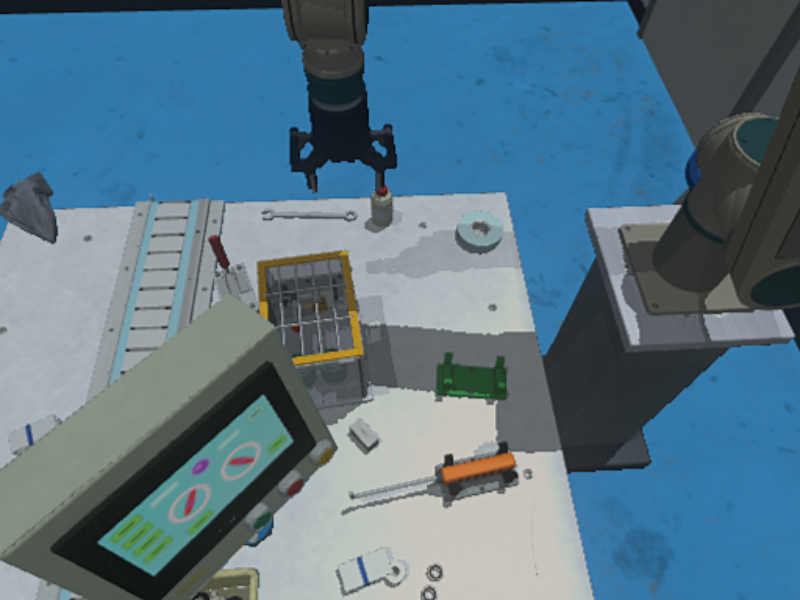

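Scene (800x600 scaled): the orange hook lies in the black cradle at about (355,455) in the scene view and (478,468) in the side view, with its rod pointing away from the robot. The guard with the yellow lid is at (335,260) and (308,305), its slot facing the robot. The green decoy cradle is between them.

Run:
```python
from h import *
import pickle
D=pickle.load(open('d0.pkl','rb'))
for n in('scene','side'):
    c=D[n];hsv=cv2.cvtColor(c['image'],cv2.COLOR_BGR2HSV);P=cloud(c)
    H,S,V=[hsv[...,i].astype(int) for i in range(3)]
    bx=(P[...,0]>300)&(P[...,0]<900)&(P[...,1]>-450)&(P[...,1]<450)&(c['range_z']>0)
    def rep(name,m,zlo,zhi):
        m=m&bx&(P[...,2]>zlo)&(P[...,2]<zhi)
        k,l,st,ce=cv2.connectedComponentsWithStats(m.astype(np.uint8))
        for i in np.argsort(-st[1:,4])[:3]+1:
            q=P[l==i]
            if len(q)<15: continue
            r=cv2.minAreaRect(q[:,:2].astype(np.float32))
            print(n,name,len(q),'px',ce[i].round(),'med',np.median(q,0).round(1),'zr',np.percentile(q[:,2],[2,98]).round(1),'rect',[np.round(x,1) for x in r])
    rep('orange',(H>4)&(H<16)&(S>150)&(V>90),20,90)
    rep('orangetop',(H>4)&(H<16)&(S>150)&(V>90),49,62)
    rep('yellow',(H>16)&(H<30)&(S>140)&(V>90),140,175)
    rep('red',((H<5)|(H>174))&(S>140)&(V>60),5,150)
    # rod
    m=bx&(P[...,2]>30)&(P[...,2]<72)&(P[...,1]>60)&(P[...,1]<250)&(S<70)
    q=P[m]; print(n,'rodish',len(q)); 
    if len(q): print(np.round(q[::max(1,len(q)//25)],0).tolist())
```

```text
scene orange 245 px [229. 289.] med [447.7 370.3  53.4] zr [50.6 56.4] rect [array([450.8, 370.4]), array([102.6,  15.6]), np.float64(9.4)]
scene orangetop 245 px [229. 289.] med [447.7 370.3  53.4] zr [50.6 56.4] rect [array([450.8, 370.4]), array([102.6,  15.6]), np.float64(9.4)]
scene yellow 225 px [199. 180.] med [658.2 230.5 158.9] zr [155.8 161.6] rect [array([682.9, 206.4]), array([140. ,  76.3]), np.float64(8.5)]
scene yellow 23 px [193. 156.] med [749.7 161.6 159.1] zr [156.  161.6] rect [array([749.7, 159.8]), array([ 5.1, 38.1]), np.float64(8.4)]
scene rodish 882
[[765.0, 99.0, 71.0], [763.0, 114.0, 50.0], [764.0, 115.0, 34.0], [759.0, 137.0, 40.0], [629.0, 62.0, 46.0], [627.0, 66.0, 34.0], [626.0, 101.0, 33.0], [623.0, 118.0, 33.0], [623.0, 127.0, 32.0], [617.0, 158.0, 54.0], [715.0, 245.0, 58.0], [617.0, 192.0, 72.0], [616.0, 170.0, 49.0], [718.0, 247.0, 41.0], [684.0, 242.0, 55.0], [648.0, 237.0, 71.0], [615.0, 192.0, 49.0], [689.0, 241.0, 34.0], [662.0, 238.0, 46.0], [625.0, 236.0, 65.0], [612.0, 216.0, 52.0], [646.0, 237.0, 38.0], [643.0, 237.0, 33.0], [610.0, 228.0, 
[... 359 characters left out ...]
7.] med [655.2 150.  160.3] zr [157.5 162.7] rect [array([688.1, 149.4]), array([138.5, 184.9]), np.float64(6.9)]
side rodish 326
[[646.0, 75.0, 72.0], [762.0, 78.0, 47.0], [680.0, 107.0, 72.0], [762.0, 107.0, 54.0], [480.0, 181.0, 52.0], [400.0, 200.0, 41.0], [645.0, 235.0, 71.0], [612.0, 231.0, 59.0], [636.0, 233.0, 61.0], [681.0, 237.0, 69.0], [648.0, 235.0, 62.0], [618.0, 232.0, 50.0], [665.0, 235.0, 58.0], [635.0, 234.0, 51.0], [688.0, 239.0, 65.0], [658.0, 236.0, 54.0], [628.0, 233.0, 43.0], [685.0, 238.0, 55.0], [654.0, 236.0, 46.0], [623.0, 232.0, 32.0], [678.0, 238.0, 49.0], [648.0, 235.0, 37.0], [686.0, 239.0, 45.0], [655.0, 236.0, 33.0], [677.0, 238.0, 36.0], [695.0, 240.0, 31.0]]
```

Run:
```python
from h import *
import pickle
D=pickle.load(open('d0.pkl','rb'))
yaw=np.radians(7);ux=np.array([np.cos(yaw),np.sin(yaw)]);uy=np.array([-ux[1],ux[0]]);O=np.array([688,150.])
for n in('scene','side'):
    c=D[n];P=cloud(c);ok=c['range_z']>0
    g=np.stack([(P[...,:2]-O)@ux,(P[...,:2]-O)@uy,P[...,2]],-1)
    def fit(m,a,b,nm):
        q=P[m]; 
        for _ in range(4):
            k=np.polyfit(q[:,b],q[:,a],1);r=q[:,a]-np.polyval(k,q[:,b]);q=q[abs(r)<max(2,1.5*np.std(r))]
        print(n,nm,len(q),'slope deg',np.degrees(np.arctan(k[0])).round(2),'k',k.round(3),'rms',r.std().round(2),'range',q[:,b].min().round(),q[:,b].max().round())
    fit(ok&(abs(g[...,0]+74)<14)&(abs(g[...,1])<90)&(g[...,2]>15)&(g[...,2]<145),0,1,'front x(y)')
    fit(ok&(abs(g[...,1]-92)<14)&(abs(g[...,0])<68)&(g[...,2]>15)&(g[...,2]<145),1,0,'left y(x)')
    hsv=cv2.cvtColor(c['image'],cv2.COLOR_BGR2HSV)
    m=(hsv[...,0]>16)&(hsv[...,0]<32)&(hsv[...,1]>120)&ok&(abs(P[...,2]-160)<6)&(abs(g[...,0])<95)&(abs(g[...,1])<115)
    q=g[m];print('lid gx',np.percentile(q[:,0],[0,1,5,95,99,100]).round(1),'gy',np.percentile(q[:,1],[0,1,5,95,99,100]).round(1))
    r=cv2.minAreaRect(P[m][:,:2].astype(np.float32));print(r, cv2.boxPoints(r).round(1).tolist())
    # dark pixels at front plane
    m=ok&(abs(g[...,0]+74)<12)&(hsv[...,2]<60)&(g[...,2]>20)&(g[...,2]<150)&(abs(g[...,1])<95)
    q=g[m];print('dark',len(q), np.percentile(q,[2,50,98],axis=0).round(1).tolist() if len(q) else '')
c=D['scene'];im=c['image'][130:240,160:270];
c2=D['side'];i2=c2['image'][150:260,150:260]
cv2.imwrite('pics/c.png',cv2.resize(np.hstack([im,i2]),(800,400),interpolation=cv2.INTER_NEAREST))
w=D['wrist'];print(w['fx'],w['cx'],w['cy'],np.round(w['mount'],3).tolist())
```

```text
scene front x(y) 1062 slope deg -6.36 k [-1.11000e-01  6.36371e+02] rms 0.82 range 53.0 231.0
scene left y(x) 1107 slope deg 6.39 k [1.12000e-01 1.64849e+02] rms 0.84 range 610.0 744.0
lid gx [-67.5 -67.1 -66.3  65.2  67.8  68.3] gy [-87.7 -80.6 -37.5  91.9  92.8  94.2]
((687.78466796875, 153.37892150878906), (135.92489624023438, 181.33262634277344), 6.638657093048096) [[609.7999877929688, 235.60000610351562], [630.7999877929688, 55.5], [765.7999877929688, 71.19999694824219], [744.7999877929688, 251.3000030517578]]
dark 2 [[-67.7, -43.8, 123.0], [-67.4, -43.6, 125.1], [-67.2, -43.4, 127.2]]
side front x(y) 27 slope deg -5.18 k [-9.10000e-02  6.31726e+02] rms 1.07 range 60.0 231.0
side left y(x) 889 slope deg 6.28 k [1.10000e-01 1.63857e+02] rms 0.62 range 610.0 703.0
lid gx [-69.2 -68.3 -66.9  65.6  68.1  69.2] gy [-93.8 -92.5 -90.3  89.7  90.7  92. ]
((688.2554321289062, 149.0872039794922), (138.23623657226562, 185.0240020751953), 6.533319473266602) [[609.0999755859375, 233.10000610351562], [630.0999755859375, 49.29999923706055], [767.5, 65.0], [746.4000244140625, 248.89999389648438]]
dark 7 [[-69.5, 82.4, 35.0], [-62.3, 89.8, 93.6], [-62.1, 90.8, 142.0]]
297.3186396354542 249.24898926970843 191.1347753318404 [[0.001, -0.966, -0.26, 67.35], [1.0, 0.001, 0.0, 0.601], [0.0, -0.26, 0.966, -143.008], [0.0, 0.0, 0.0, 1.0]]
```

View pics/c.png

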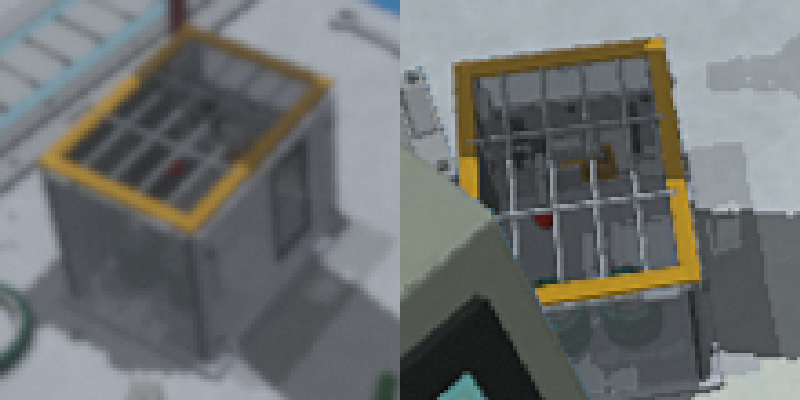

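The crops show the lid frame, the red ball at about scene px (208,176) and side px (190,210), and the slot in the right front face. I'll triangulate the ball and check it against guard (25,-4,95).

```bash
cat >> h.py <<'E'
YAW=np.radians(6.4);UX=np.array([np.cos(YAW),np.sin(YAW)]);UY=np.array([-UX[1],UX[0]]);O=np.array([689,150.5])
def toG(p): d=np.array(p)[:2]-O; return np.array([d@UX,d@UY,p[2]])
def toW(gx,gy): return O+gx*UX+gy*UY
def redc(c,u,v,r=8):
    hsv=cv2.cvtColor(c['image'],cv2.COLOR_BGR2HSV).astype(int);H,S=hsv[...,0],hsv[...,1]
    m=((H<8)|(H>170))&(S>110); k=np.zeros_like(m);k[v-r:v+r,u-r:u+r]=1
    vv,uu=np.nonzero(m&k);return uu.mean(),vv.mean(),len(uu)
def tri(a,b):
    (o1,d1),(o2,d2)=a,b
    s=np.linalg.lstsq(np.stack([d1,-d2],1),o2-o1,rcond=None)[0]
    p,q=o1+d1*s[0],o2+d2*s[1];return (p+q)/2,np.linalg.norm(p-q)
E
python3 - <<'E'
from h import *
import pickle
D=pickle.load(open('d0.pkl','rb'))
a=redc(D['scene'],208,176);b=redc(D['side'],190,210);print(a,b)
p,e=tri(ray(D['scene'],*a[:2]),ray(D['side'],*b[:2]));print(p.round(1),e.round(1),toG(p).round(1))
for n,s in(('scene',a),('side',b)): print(n,toG(plane(D[n],s[0],s[1],96)).round(1))
print('lever_grip W',toW(25,-24),'slot',toW(-70,-24))
E
```

```text
(np.float64(nan), np.float64(nan), 0) (np.float64(189.2), np.float64(210.06666666666666), 15)
 ** On entry to DLASCL parameter number  4 had an illegal value
 ** On entry to DLASCL parameter number  4 had an illegal value
 ** On entry to DLASCL parameter number  4 had an illegal value
 ** On entry to DLASCL parameter number  4 had an illegal value
 ** On entry to DLASCL parameter number  5 had an illegal value
 ** On entry to DLASCL parameter number  4 had an illegal valueh.py:25: RuntimeWarning: Mean of empty slice.
  vv,uu=np.nonzero(m&k);return uu.mean(),vv.mean(),len(uu)
  ret = ret.dtype.type(ret / rcount)
Traceback (most recent call last):
  File "h.py", line 28, in tri
    s=np.linalg.lstsq(np.stack([d1,-d2],1),o2-o1,rcond=None)[0]
      ~~~~~~~~~~~~~~~^^^^^^^^^^^^^^^^^^^^^^^^^^^^^^^^^^^^^^^
numpy.linalg.LinAlgError: SVD did not converge in Linear Least Squares
```

```bash
cat >> h.py <<'E'
def redc(c,u,v,r=9):
    i=c['image'].astype(int);m=i[...,2]-np.maximum(i[...,0],i[...,1]); k=np.zeros_like(m);k[v-r:v+r,u-r:u+r]=1
    w=m*k; w=np.where(w>0.5*w.max(),w,0);vv,uu=np.nonzero(w);ww=w[vv,uu];return (uu*ww).sum()/ww.sum(),(vv*ww).sum()/ww.sum(),len(uu)
E
python3 - <<'E'
from h import *
import pickle
D=pickle.load(open('d0.pkl','rb'))
a=redc(D['scene'],208,176);b=redc(D['side'],190,210);print(a,b)
p,e=tri(ray(D['scene'],*a[:2]),ray(D['side'],*b[:2]));print(p.round(1),e.round(1),toG(p).round(1))
for n,s in(('scene',a),('side',b)): print(n,toG(plane(D[n],s[0],s[1],96)).round(1))
print('lever_grip W',toW(25,-24),'slot',toW(-70,-24))
h={}
for n in('scene','side'):
    P=cloud(D[n])[D[n]['range_z']>0]
    P=P[(P[:,2]>12)&(P[:,2]<500)]
    for q in P:
        k=(int(q[0]//50)*50,int(q[1]//50)*50); h[k]=max(h.get(k,0),int(q[2]))
print('y    ',list(range(-100,600,50)))
for x in range(300,850,50): print(x,[h.get((x,y),0) for y in range(-100,600,50)])
E
```

```text
(np.float64(205.97206703910615), np.float64(178.60055865921788), 17) (np.float64(189.07908847184987), np.float64(209.89544235924933), 14)
[717.3 148.1  85.1] 10.3 [27.8 -5.5 85.1]
scene [19.6  9.3 96. ]
side [25.7 -4.8 96. ]
lever_grip W [716.51945235 129.43629325] slot [622.11150003 118.84674469]
y     [-100, -50, 0, 50, 100, 150, 200, 250, 300, 350, 400, 450, 500, 550]
300 [24, 0, 0, 0, 0, 0, 0, 0, 0, 0, 0, 0, 0, 0]
350 [24, 0, 0, 0, 0, 56, 56, 0, 0, 54, 0, 0, 0, 17]
400 [24, 0, 0, 0, 0, 50, 55, 0, 54, 58, 0, 0, 0, 0]
450 [0, 0, 0, 0, 0, 55, 54, 0, 53, 59, 52, 0, 0, 0]
500 [0, 0, 0, 0, 0, 0, 0, 0, 52, 57, 0, 0, 0, 0]
550 [0, 499, 499, 0, 0, 0, 0, 0, 27, 48, 0, 29, 25, 0]
600 [0, 458, 499, 163, 164, 163, 162, 30, 28, 298, 264, 28, 27, 17]
650 [0, 459, 499, 163, 164, 164, 163, 0, 443, 444, 406, 27, 24, 17]
700 [0, 0, 0, 165, 162, 164, 162, 160, 439, 444, 444, 397, 0, 0]
750 [0, 0, 19, 163, 163, 161, 160, 18, 430, 439, 444, 444, 379, 58]
800 [0, 143, 144, 54, 0, 0, 0, 19, 20, 430, 439, 445, 445, 265]
```

The side view puts the ball at guard (25.7,-4.8), which agrees with the expected (25,-4). The monitor stands at x≥600, y≥300, so I'll move back in x before going over the hook.

```bash
python3 -m jog '[[0,0,0.18,-0.04,0.01,0,0.0854],[0,0,0.18,-0.04,0.02,0,0.0854],[0,0,0.18,-0.04,0.04,0,0.0854],[0,0,0.18,-0.03,0.05,0,0.0854],[0,0,0.18,-0.022,0.05,0,0.0854],[0,0,0.18,0,0.05,0,0.0854],[0,0,0.18,0,0.05,0,0.0854],[0,0,0.18,0,0.05,0,0.0854]]' 100; python3 -m jog '[[0,0,0.18,0,0.025,-0.02,0.0854],[0,0,0.113,0,0.0235,-0.03,0.0854],[0,0,0,0,0,0,0.0854],[0,0,0,0,0,0,0.0854]]'
python3 - <<'E'
from h import *
import pickle
s=observe();w=cam('wrist');sd=cam('side');pickle.dump((s,w,sd),open('d1.pkl','wb'))
print(s['clock'],s['tcp_pos'],s['ee_rot'])
cv2.imwrite('pics/w1.png',cv2.resize(w['image'],(800,600)))
E
```

```text
clock: 1.15
tcp_pos: [452.5, 321.6, 231.2]
ee_rot: [-180.0, 0.0, 172.9]
wrist_force: [1.2, -0.5, 1.1]
opening: 0.998
finger_force: 0.0
clock: 1.65
tcp_pos: [453.0, 368.0, 181.6]
ee_rot: [-180.0, -0.0, -170.8]
wrist_force: [-0.0, 0.5, 0.0]
opening: 0.997
finger_force: 0.0
1.65 [452.96856501 368.04639161 181.60803915] [-1.79967777e+02 -1.50289529e-02 -1.70780176e+02]
```

View pics/w1.png

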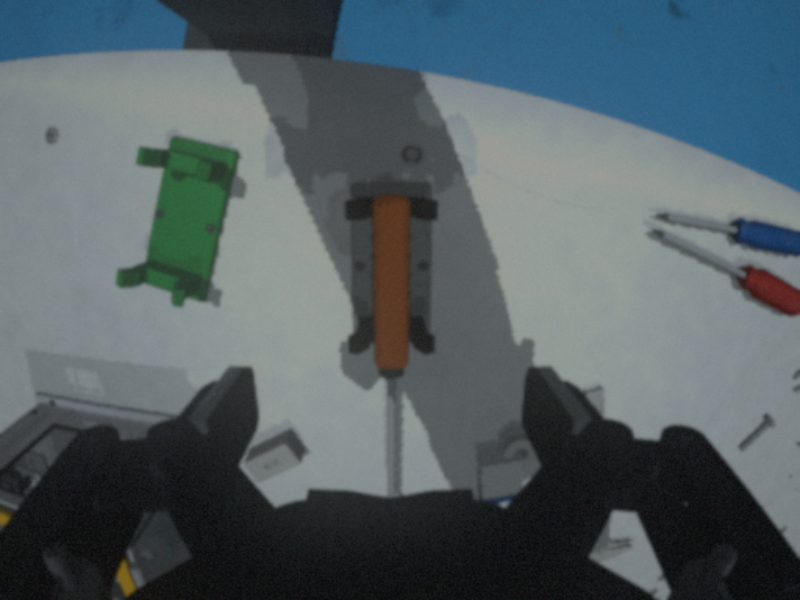

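The wrist view shows the handle upright at px (390,285), between the fingers and nearly aligned, with its rod running down. Now its pose from this view.

```bash
cat >> h.py <<'E'
from scipy.spatial.transform import Rotation as Ro
def wpts(s,w,u,v,z):
    u=np.asarray(u,float);v=np.asarray(v,float);dx=u-w['cx'];dy=v-w['cy'];r=np.hypot(dx,dy);th=r/w['fx'];r=np.maximum(r,1e-9)
    d=np.stack([np.sin(th)*dx/r,np.sin(th)*dy/r,np.cos(th)],-1)
    M=np.array(w['mount']);R=Ro.from_euler('xyz',s['ee_rot'],degrees=True).as_matrix()
    d=d@M[:3,:3].T@R.T;o=R@M[:3,3]+s['tcp_pos']
    return o+d*((z-o[2])/d[...,2])[...,None]
def hookpose(s,w,z=54):
    hsv=cv2.cvtColor(w['image'],cv2.COLOR_BGR2HSV).astype(int)
    m=((hsv[...,0]>4)&(hsv[...,0]<16)&(hsv[...,1]>140)).astype(np.uint8)
    k,l,st,ce=cv2.connectedComponentsWithStats(m);i=np.argmax(st[1:,4])+1
    v,u=np.nonzero(l==i);p=wpts(s,w,u,v,z)
    return st[i],cv2.minAreaRect(p[:,:2].astype(np.float32))
E
python3 - <<'E'
from h import *
import pickle
s,w,sd=pickle.load(open('d1.pkl','rb'))
print(hookpose(s,w))
P=cloud(sd);hsv=cv2.cvtColor(sd['image'],cv2.COLOR_BGR2HSV)
m=(hsv[...,0]>45)&(hsv[...,0]<75)&(hsv[...,1]>120)&(P[...,0]<560)&(P[...,0]>300)&(P[...,2]>-5)&(P[...,2]<70)
print('green min/max',P[m].min(0),P[m].max(0))
# hook tip from first side image: bright end, rod end
D=pickle.load(open('d0.pkl','rb'))['side']
for y in (0,):
  print('tip pred px side: project')
  R=np.array(D['rvec'],float)
  for X in ([452.5+185*np.cos(np.radians(9.3)),368.5+185*np.sin(np.radians(9.3)),42],[452.5+185*np.cos(np.radians(9.3)),368.5+185*np.sin(np.radians(9.3)),65]):
    K=np.array([[D['fx'],0,D['cx']],[0,D['fy'],D['cy']],[0,0,1]]);print(cv2.projectPoints(np.array([X]),R,np.array(D['tvec'],float),K,None)[0].ravel()*800/512)
E
```

```text
(array([ 239,  125,   23,  109, 1823], dtype=int32), ((451.1119079589844, 370.3471984863281), (104.7978744506836, 19.987056732177734), 9.741924285888672))
green min/max [426.31128235 183.33030216   0.61888954] [497.04423262 240.3229919   56.89793446]
tip pred px side: project
[351.70522099 497.52008981]
[350.61818075 493.51753693]
```

```bash
python3 -m jog '[[0,0,0.003,-0.001,0.0013,-0.05,0.06],[0,0,0,0,0,-0.05,0.06],[0,0,0,0,0,-0.035,0.06],[0,0,0,0,0,-0.0225,0.06],[0,0,0,0,0,0,0.06],[0,0,0,0,0,0,0.06]]' 100
python3 - <<'E'
from h import *
s=observe();w=cam('wrist')
print(s['tcp_pos'],s['ee_rot'],s['wrist_force'],hookpose(s,w))
E
```

```text
clock: 2.5
tcp_pos: [453.4, 370.2, 25.6]
ee_rot: [179.9, 0.2, -170.6]
wrist_force: [-0.3, 0.7, 0.8]
opening: 0.703
finger_force: 0.0
[453.44237683 370.1929898   25.57293338] [ 1.79936524e+02  1.52252157e-01 -1.70586419e+02] [-0.27713432  0.68740792  0.79774309] (array([ 219,  136,   55,  184, 8631], dtype=int32), ((440.5259094238281, 367.98095703125), (86.54055786132812, 21.696794509887695), 9.865982055664062))
```

Centred on the handle, so I'll close gently.

```bash
python3 -m jog '[[0,0,0,-0.001,0,-0.002,0.045],[0,0,0,0,0,0,0.03],[0,0,0,0,0,0,0.022],[0,0,0,0,0,0,0.015],[0,0,0,0,0,0,0.01],[0,0,0,0,0,0,0.01]]' 100; python3 -m jog '[[0,0,0,0,0,0.004,0.01],[0,0,0,0,0,0.008,0.01],[0,0,0,0,0,0.013,0.01],[0,0,0,0,0,0.02,0.01],[0,0,0,0,0,0,0.01],[0,0,0,0,0,0,0.01]]'
python3 - <<'E'
from h import *
import pickle
s=observe();w=cam('wrist');sd=cam('side');pickle.dump((s,w,sd),open('d2.pkl','wb'))
print(s['tcp_pos'],s['ee_rot'],s['wrist_force'],hookpose(s,w,z=100))
a=cv2.resize(w['image'],(512,384));b=sd['image'];cv2.imwrite('pics/g.png',cv2.resize(b[220:384,180:400],(800,596)))
E
```

```text
clock: 3.3
tcp_pos: [451.3, 369.7, 22.4]
ee_rot: [-180.0, 0.0, -170.5]
wrist_force: [-0.8, -2.9, 5.7]
opening: 0.241
finger_force: 97.8
clock: 4.05
tcp_pos: [450.9, 369.7, 66.8]
ee_rot: [180.0, 0.0, -170.5]
wrist_force: [0.7, 0.1, -1.9]
opening: 0.244
finger_force: 97.7
[450.88994769 369.74954321  66.77512697] [ 1.79996603e+02  2.31413960e-03 -1.70532856e+02] [ 0.72632433  0.12095002 -1.86817592] (array([ 222,  141,   55,  179, 8268], dtype=int32), ((436.542236328125, 368.7771911621094), (80.9566421508789, 20.924766540527344), 9.516664505004883))
```

View pics/g.png

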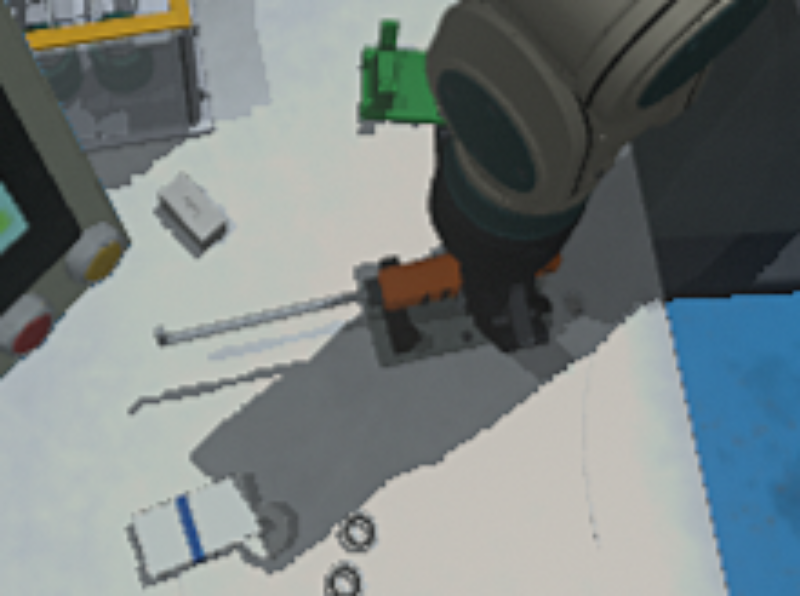

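The hook is held level, with the tip at crop px (160,338), i.e. side px (224,313).

Run:
```python
from h import *
import pickle
s,w,sd=pickle.load(open('d2.pkl','rb'))
t=s['tcp_pos'];y=np.radians(s['ee_rot'][2]+180)
for L in(185,): 
  p=t+np.array([185*np.cos(y),185*np.sin(y),19.6+20]);print('pred tip',p)
for uv in((223.5,311),(224,312),(224,313.5)):print(plane(sd,*uv,p[2]).round(1))
for nm,gx,gy in(('pre',-285,-24),('in',-146,-24)):print(nm,toW(gx,gy))
```

```text
pred tip [633.37026346 400.17871267 106.37512697]
[634.2 398.7 106.4]
[633.2 400.7 106.4]
[633.2 403.8 106.4]
pre [408.45139741  94.88092426]
in [546.58513818 110.37510584]
```

```bash
python3 -m jog '[[0,0,0,-0.025,0,0.018,0.01],[0,0,0,-0.018,-0.025,0,0.01],[0,0,-0.014,0,-0.05,0,0.01],[0,0,-0.02,0,-0.055,0,0.01],[0,0,-0.02,0,-0.055,0,0.01],[0,0,0,0,-0.05,0,0.01],[0,0,0,0,-0.04,0,0.01],[0,0,0,0,0,0,0.01]]'
python3 -m jog '[[0,0,0,0,0,0,0.01],[0,0,0,0,0,-0.02,0.01],[0,0,0,0,0,-0.024,0.01],[0,0,0,0,0,0,0.01],[0,0,0,0,0,0,0.01]]'
python3 - <<'E'
from h import *
import pickle
s=observe();w=cam('wrist');sd=cam('side');sc=cam('scene');pickle.dump((s,w,sd,sc),open('d3.pkl','wb'))
print(s['tcp_pos'],s['ee_rot'],s['wrist_force'])
t=s['tcp_pos'];y=np.radians(s['ee_rot'][2]+180)
o=t+[0,0,19.6];tip=o+[185*np.cos(y),185*np.sin(y),23];print('origin G',toG(o),'tip G',toG(tip))
a=cv2.resize(sc['image'][120:250,190:340],(400,347),interpolation=cv2.INTER_CUBIC);b=cv2.resize(sd['image'][140:270,160:310],(400,347))
cv2.imwrite('pics/p.png',np.hstack([a,b]))
E
```

```text
clock: 5.15
tcp_pos: [407.2, 92.8, 84.2]
ee_rot: [-180.0, -0.1, -173.9]
wrist_force: [0.2, 0.2, -2.1]
opening: 0.239
finger_force: 98.3
clock: 5.78
tcp_pos: [408.3, 95.6, 41.2]
ee_rot: [180.0, 0.0, -173.5]
wrist_force: [0.7, -0.2, -0.9]
opening: 0.243
finger_force: 98.3
[408.34080821  95.56703167  41.21906675] [ 1.79992571e+02  1.92009195e-02 -1.73542494e+02] [ 0.74136203 -0.15802635 -0.87177141]
origin G [-285.03342034  -23.30584121   60.81906675] tip G [-100.03351352  -23.12016248   83.81906675]
```

View pics/p.png

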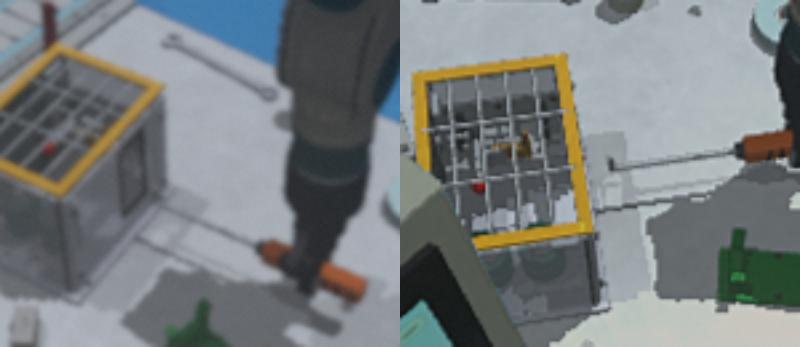

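The rod tip is just in front of the slot (slot at crop px (132,178), tip at (612,163) in the side crop). I'll check the numbers in guard coordinates before entering.

Run:
```python
from h import *
import pickle
s,w,sd,sc=pickle.load(open('d3.pkl','rb'))
print('tip side',toG(plane(sd,239.5,200,83)))
b=redc(sd,339*0+160+int(78*.375),140+int(187*.375));print('ball',b,toG(plane(sd,b[0],b[1],96)))
n=np.array([UX[0],UX[1],0])
def onfront(u,v):
    o,d=ray(sc,u,v);k=((np.array([*toW(-70,0),0])-o)@n)/(d@n);return toG(o+k*d)
g=cv2.cvtColor(sc['image'],cv2.COLOR_BGR2GRAY)
print([onfront(190+a*.375,120+b*.375).round(1).tolist() for a,b in((118,160),(118,218),(147,136),(147,190))])
print(g[187,230:252].tolist())
print([onfront(u,187)[1].round(1) for u in range(230,252)])
```

```text
tip side [-100.22130263  -20.20331908   83.        ]
ball (np.float64(189.39608269858542), np.float64(209.5397170837867), 12) [24.85805849 -5.64717962 96.        ]
[[-70.0, -2.9, 124.6], [-70.0, 5.1, 45.1], [-70.0, -57.0, 114.3], [-70.0, -51.9, 37.2]]
[95, 96, 94, 87, 80, 72, 74, 79, 80, 82, 81, 81, 78, 71, 70, 85, 92, 94, 92, 91, 88, 94]
[np.float64(18.5), np.float64(14.1), np.float64(9.7), np.float64(5.2), np.float64(0.7), np.float64(-3.9), np.float64(-8.5), np.float64(-13.2), np.float64(-17.9), np.float64(-22.6), np.float64(-27.5), np.float64(-32.3), np.float64(-37.2), np.float64(-42.2), np.float64(-47.3), np.float64(-52.3), np.float64(-57.5), np.float64(-62.7), np.float64(-68.0), np.float64(-73.3), np.float64(-78.7), np.float64(-84.1)]
```

Slot edges come out at y -4 and -46, as specified. Entering, a shade to the right.

```bash
python3 -m jog '[[0,0,0,0.0003,-0.0027,0,0.01],[0,0,0,0,0,0,0.01],[0,0,0,0.015,0.0017,0,0.01],[0,0,0,0.02,0.0022,0,0.01],[0,0,0,0.02,0.0022,0,0.01],[0,0,0,0.015,0.0017,0,0.01],[0,0,0,0,0,0,0.01]]'
```

```text
clock: 6.8
tcp_pos: [480.3, 100.0, 41.1]
ee_rot: [-180.0, 0.1, -173.6]
wrist_force: [0.4, -0.2, -1.7]
opening: 0.242
finger_force: 98.3
```

```bash
python3 -m jog '[[0,0,0,0.015,0.0019,0,0.01],[0,0,0,0.02,0.0024,0,0.01],[0,0,0,0.02,0.0024,0,0.01],[0,0,0,0.0116,0.0014,0,0.01],[0,0,0,0,0,0,0.01],[0,0,0,0,0,0,0.01]]'
python3 - <<'E'
from h import *
s=observe();t=s['tcp_pos'];print(s['wrist_force'],toG(t+[0,0,19.6])+[185,0,0])
sd=cam('side');cv2.imwrite('pics/q.png',cv2.resize(sd['image'][140:250,150:300],(800,587)))
E
```

```text
clock: 7.55
tcp_pos: [543.7, 107.9, 40.5]
ee_rot: [180.0, -0.1, -173.6]
wrist_force: [-0.2, 0.3, -1.5]
opening: 0.24
finger_force: 98.3
[-0.18250525  0.30035604 -1.51396696] [ 35.88717724 -26.12308705  60.07595392]
```

View pics/q.png

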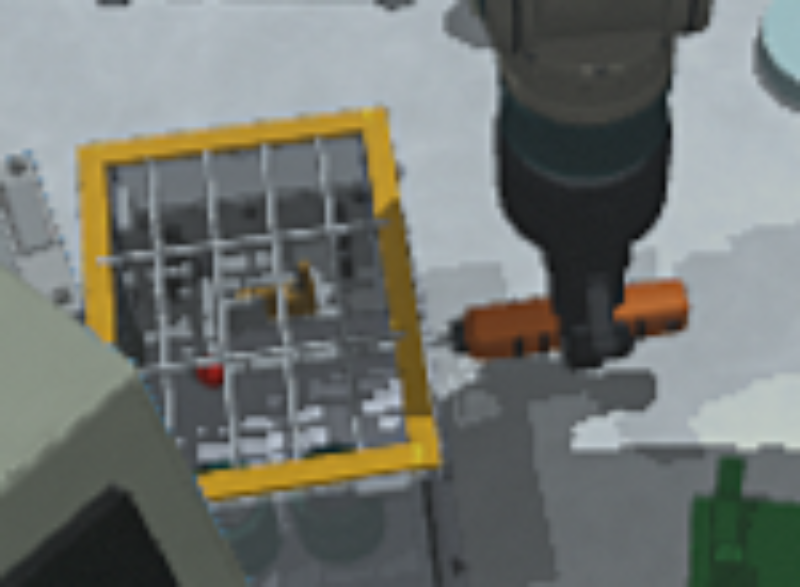

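The hook is inside, its rod hidden under a lid wire, with the ball at crop px (210,373) still in place. I'll go 4 mm deeper, then up to just below the lever.

```bash
python3 -m jog '[[0,0,0,0.004,0.0004,0,0.01],[0,0,0,0,0,0.01,0.01],[0,0,0,0,0,0.012,0.01],[0,0,0,0,0,0,0.01],[0,0,0,0,0,0,0.01]]'; python3 -m jog '[[0,0,0,0,0,0.004,0.01],[0,0,0,0,0,0.004,0.01],[0,0,0,0,0,0.004,0.01],[0,0,0,0,0,0,0.01],[0,0,0,0,0,0,0.01]]'
```

```text
clock: 8.22
tcp_pos: [549.1, 108.4, 63.2]
ee_rot: [-180.0, 0.0, -173.6]
wrist_force: [-0.5, -1.0, -1.6]
opening: 0.237
finger_force: 98.3
clock: 8.85
tcp_pos: [548.4, 108.4, 74.5]
ee_rot: [180.0, -0.1, -173.6]
wrist_force: [-0.4, -0.0, -3.1]
opening: 0.243
finger_force: 98.1
```

Contact: about 1.6 N on the lever. Lifting to about 0.58 rad.

```bash
python3 -m jog '[[0,0,0,0,0,0.005,0.01],[0,0,0,0,0,0.005,0.01],[0,0,0,0,0,0.005,0.01],[0,0,0,0,0,0,0.01],[0,0,0,0,0,0,0.01]]'
python3 - <<'E'
from h import *
s=observe();t=s['tcp_pos'];print(s['wrist_force'],s['moment'],toG(t+[0,0,19.6])+[185,0,0])
sd=cam('side')
b=redc(sd,189,207,12);print('ball',b)
for th in(0,.3,.4,.5,.6,.7):
    gy,gz=-60+56*np.cos(th),95+56*np.sin(th);W=toW(25,gy);K=np.array([[sd['fx'],0,sd['cx']],[0,sd['fy'],sd['cy']],[0,0,1]])
    print(th,cv2.projectPoints(np.array([[W[0],W[1],gz]]),np.array(sd['rvec'],float),np.array(sd['tvec'],float),K,None)[0].ravel())
E
```

```text
clock: 9.48
tcp_pos: [549.2, 108.8, 90.1]
ee_rot: [180.0, 0.0, -173.6]
wrist_force: [-0.7, 1.2, -3.4]
opening: 0.241
finger_force: 98.1
[-0.66042804  1.23388743 -3.40294652] [0.26072103 0.39437521 0.24299118] [ 41.40070426 -25.862714   109.6537839 ]
ball (np.float64(187.25049966688874), np.float64(199.66755496335776), 16)
0 [189.45052681 210.33123776]
0.3 [188.33390027 206.00167418]
0.4 [187.93743158 204.20007157]
0.5 [187.53609828 202.24837796]
0.6 [187.13454433 200.16781685]
0.7 [186.73750464 197.98176274]
```

Ball projection reads about 0.6 rad, so the lever is well clear of the lip. Pulling.

```bash
python3 -m jog '[[0,0,0,-0.004,-0.00045,0,0.01],[0,0,0,-0.004,-0.00045,0,0.01],[0,0,0,-0.004,-0.00045,0,0.01],[0,0,0,-0.004,-0.00045,0,0.01],[0,0,0,0,0,0,0.01]]';  python3 -m jog '[[0,0,0,-0.004,-0.00045,0,0.01],[0,0,0,-0.004,-0.00045,0,0.01],[0,0,0,-0.004,-0.00045,0,0.01],[0,0,0,-0.004,-0.00045,0,0.01],[0,0,0,0,0,0,0.01]]'
python3 - <<'E'
from h import *
s=observe();t=s['tcp_pos'];print(s['wrist_force'],s['moment'],toG(t+[0,0,19.6])+[185,0,0])
sd=cam('side')
b=redc(sd,195,201,14);print('ball',b,toG(plane(sd,b[0],b[1],127)))
E
```

```text
clock: 10.15
tcp_pos: [534.3, 106.6, 90.5]
ee_rot: [-180.0, 0.2, -173.6]
wrist_force: [4.9, 2.6, -3.4]
opening: 0.245
finger_force: 98.0
clock: 10.78
tcp_pos: [517.8, 104.8, 90.3]
ee_rot: [180.0, 0.1, -173.6]
wrist_force: [4.3, 1.1, -4.0]
opening: 0.246
finger_force: 98.0
[ 4.25811774  1.07535028 -4.04154501] [ 0.28714698 -0.47447318  0.18628071] [  9.82264529 -26.3011363  109.9158745 ]
ball (np.float64(195.65273095077546), np.float64(198.08361429534727), 16) [  4.59081871 -15.9939859  127.        ]
```

```bash
python3 -m jog '[[0,0,0,-0.003,-0.00033,0,0.01],[0,0,0,-0.003,-0.00033,0,0.01],[0,0,0,-0.002,-0.00022,0,0.01],[0,0,0,0,0,0,0.01]]';  python3 -m jog '[[0,0,0,-0.0015,-0.00017,0,0.01],[0,0,0,-0.0015,-0.00017,0,0.01],[0,0,0,0,0,0,0.01]]'
```

```text
clock: 11.32
tcp_pos: [510.1, 104.0, 90.3]
ee_rot: [-180.0, 0.1, -173.6]
wrist_force: [4.8, 3.1, -4.1]
opening: 0.242
finger_force: 98.1
clock: 11.7
tcp_pos: [507.3, 103.7, 90.4]
ee_rot: [-180.0, 0.2, -173.6]
wrist_force: [5.7, 1.1, -3.1]
opening: 0.239
finger_force: 98.1
```

```bash
python3 -m jog '[[0,0,0,-0.0015,-0.00017,0,0.01],[0,0,0,-0.0015,-0.00017,0,0.01],[0,0,0,0,0,0,0.01]]'
```

```text
clock: 12.08
tcp_pos: [504.5, 103.3, 90.4]
ee_rot: [-180.0, 0.2, -173.6]
wrist_force: [5.9, 2.3, -4.0]
opening: 0.243
finger_force: 98.1
```

```bash
python3 -m jog '[[0,0,0,-0.0015,-0.00017,0,0.01],[0,0,0,-0.0015,-0.00017,0,0.01],[0,0,0,0,0,0,0.01]]'
```

```text
clock: 12.45
tcp_pos: [501.6, 102.9, 90.5]
ee_rot: [-180.0, 0.2, -173.6]
wrist_force: [5.3, 1.5, -4.0]
opening: 0.241
finger_force: 98.1
```

```bash
python3 -m jog '[[0,0,0,-0.0015,-0.00017,0,0.01],[0,0,0,-0.0015,-0.00017,0,0.01],[0,0,0,0,0,0,0.01]]'
```

```text
clock: 12.82
tcp_pos: [498.8, 102.6, 90.5]
ee_rot: [-180.0, 0.2, -173.6]
wrist_force: [6.4, 1.2, -3.8]
opening: 0.24
finger_force: 98.1
```

```bash
python3 -m jog '[[0,0,0,-0.0015,-0.00017,0,0.01],[0,0,0,-0.0015,-0.00017,0,0.01],[0,0,0,0,0,0,0.01]]'
```

```text
clock: 13.2
tcp_pos: [497.0, 102.3, 90.8]
ee_rot: [-180.0, 0.3, -173.7]
wrist_force: [8.7, 1.4, -5.2]
opening: 0.242
finger_force: 98.0
```

```bash
python3 -m jog '[[0,0,0,-0.001,-0.0001,0,0.01],[0,0,0,0,0,0,0.01]]'
```

```text
clock: 13.45
tcp_pos: [496.8, 102.3, 91.0]
ee_rot: [-180.0, 0.4, -173.7]
wrist_force: [9.5, 2.8, -5.7]
opening: 0.244
finger_force: 98.0
```

Stop felt: the TCP stalls while the force rises to 9.5 N. I'll ease off by 1 mm and let the lever down.

```bash
python3 -m jog '[[0,0,0,0.001,0.0001,-0.002,0.01],[0,0,0,0,0,-0.004,0.01],[0,0,0,0,0,-0.005,0.01],[0,0,0,0,0,-0.005,0.01],[0,0,0,0,0,-0.005,0.01],[0,0,0,0,0,-0.004,0.01],[0,0,0,0,0,0,0.01]]'
python3 - <<'E'
from h import *
s=observe();t=s['tcp_pos'];print(s['wrist_force'],s['moment'],toG(t+[0,0,19.6])+[185,0,0])
sd=cam('side')
b=redc(sd,203,207,14);print('ball',b,toG(plane(sd,b[0],b[1],95)))
cv2.imwrite('pics/r.png',cv2.resize(sd['image'][140:250,150:300],(800,587)))
E
```

```text
clock: 14.32
tcp_pos: [497.8, 102.8, 66.5]
ee_rot: [180.0, 0.4, -173.6]
wrist_force: [5.6, 2.5, 0.1]
opening: 0.244
finger_force: 98.6
[5.55388917 2.49411836 0.09664065] [ 0.47207975 -1.31614654  0.36260445] [-10.28896426 -26.08733957  86.12401607]
ball (np.float64(205.8962892483349), np.float64(206.28924833491914), 12) [-15.54165517  -8.70749378  95.        ]
```

View pics/r.png

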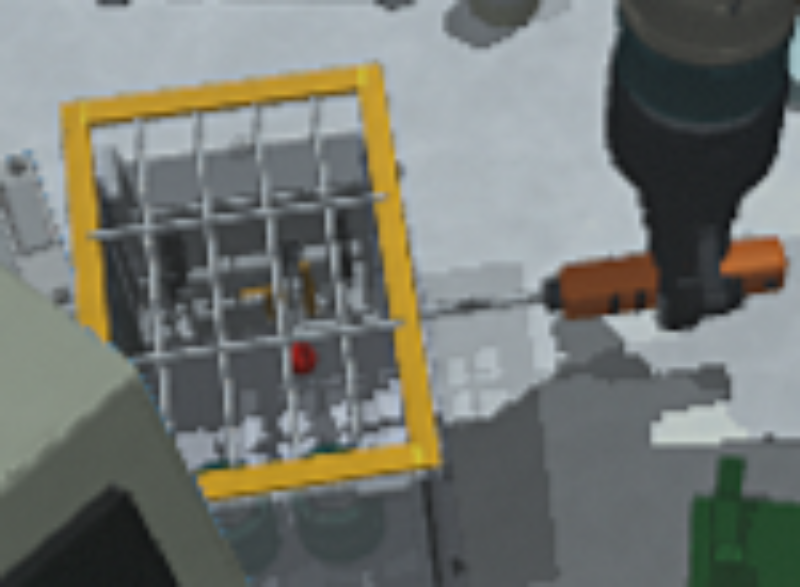

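The lid is up and the ball, now at crop px (303,357), is well forward. I'll lower further and ease the pull so the lever hangs in the notch alone.

```bash
python3 -m jog '[[0,0,0,0.0005,0,-0.003,0.01],[0,0,0,0.001,0.0001,-0.003,0.01],[0,0,0,0.001,0.0001,0,0.01],[0,0,0,0,0,0,0.01]]'
python3 -m jog '[[0,0,0,0.001,0.0001,0,0.01],[0,0,0,0.001,0.0001,0,0.01],[0,0,0,0.001,0.0001,0,0.01],[0,0,0,0,0,0,0.01],[0,0,0,0,0,0,0.01]]'
python3 - <<'E'
from h import *
s=observe();t=s['tcp_pos'];print(s['wrist_force'],s['moment'],toG(t+[0,0,19.6])+[185,0,0])
sd=cam('side')
b=redc(sd,206,207,9);print('ball',b,toG(plane(sd,b[0],b[1],95)))
for th in(0,.1,.2,.4):
    gy,gz=-60+56*np.cos(th),95+56*np.sin(th);W=toW(-15,gy);K=np.array([[sd['fx'],0,sd['cx']],[0,sd['fy'],sd['cy']],[0,0,1]])
    print(th,cv2.projectPoints(np.array([[W[0],W[1],gz]]),np.array(sd['rvec'],float),np.array(sd['tvec'],float),K,None)[0].ravel())
E
```

```text
clock: 14.88
tcp_pos: [500.6, 102.6, 60.9]
ee_rot: [-180.0, 0.5, -173.7]
wrist_force: [5.5, 1.7, 0.0]
opening: 0.237
finger_force: 98.8
clock: 15.5
tcp_pos: [500.6, 102.7, 59.3]
ee_rot: [-180.0, 0.1, -173.6]
wrist_force: [5.6, 0.5, 2.3]
opening: 0.238
finger_force: 98.8
[5.57667478 0.54421177 2.34540588] [ 0.10712068 -1.48483099 -0.01642995] [ -7.60217739 -26.52782312  78.85417371]
ball (np.float64(205.33883058470764), np.float64(206.57871064467767), 7) [-14.11445541  -8.11381794  95.        ]
0 [205.86671672 207.95494456]
0.1 [205.60009886 206.69904382]
0.2 [205.31049786 205.24649586]
0.4 [204.67441601 201.80816284]
```

The lever is down (about 0.05 rad) and the hook still carries the bolt spring. I'll ease on until the notch wall takes it.

```bash
python3 -m jog '[[0,0,0,0.001,0.0001,0,0.01],[0,0,0,0.001,0.0001,0,0.01],[0,0,0,0,0,0,0.01],[0,0,0,0,0,0,0.01]]'
python3 - <<'E'
from h import *
s=observe();t=s['tcp_pos'];print(s['wrist_force'],s['moment'],toG(t+[0,0,19.6])+[185,0,0])
sd=cam('side')
b=redc(sd,206,207,9);print('ball',b,toG(plane(sd,b[0],b[1],95)))
E
```

```text
clock: 16.05
tcp_pos: [500.6, 102.8, 58.4]
ee_rot: [-180.0, -0.1, -173.6]
wrist_force: [3.5, 0.4, -0.2]
opening: 0.242
finger_force: 98.8
[ 3.52511432  0.43339807 -0.1507441 ] [ 0.02617825 -0.88337678  0.01247484] [ -7.51170781 -26.38618145  77.97333159]
ball (np.float64(205.33482810164423), np.float64(206.56502242152467), 7) [-14.10863836  -8.15431995  95.        ]
```

```bash
python3 -m jog '[[0,0,0,0.0015,0.0002,0,0.01],[0,0,0,0.0015,0.0002,0,0.01],[0,0,0,0,0,0,0.01],[0,0,0,0,0,0,0.01]]'
python3 - <<'E'
from h import *
s=observe();t=s['tcp_pos'];print(s['wrist_force'],s['moment'],toG(t+[0,0,19.6])+[185,0,0])
sd=cam('side')
b=redc(sd,206,207,9);print('ball',b,toG(plane(sd,b[0],b[1],95)))
E
```

```text
clock: 16.6
tcp_pos: [503.4, 103.2, 58.3]
ee_rot: [180.0, -0.1, -173.6]
wrist_force: [-0.4, -0.4, -1.4]
opening: 0.241
finger_force: 98.5
[-0.42236894 -0.42959746 -1.44710329] [-0.01597874  0.08019998 -0.00958226] [ -4.70291219 -26.26996729  77.9004393 ]
ball (np.float64(205.33383458646617), np.float64(206.5593984962406), 7) [-14.10781915  -8.17069436  95.        ]
```

The hook is free and the lever stays parked. Lowering and withdrawing.

```bash
python3 -m jog '[[0,0,0,0,0,-0.006,0.01],[0,0,0,0,0,-0.007,0.01],[0,0,0,0,0,-0.005,0.01],[0,0,0,0,0,0,0.01],[0,0,0,0,0,0,0.01]]' && python3 -m jog '[[0,0,0,-0.005,-0.0005,0,0.01],[0,0,0,-0.01,-0.0011,0,0.01],[0,0,0,-0.015,-0.0016,0,0.01],[0,0,0,0,0,0,0.01]]'
python3 - <<'E'
from h import *
s=observe();t=s['tcp_pos'];print(s['wrist_force'],toG(t+[0,0,19.6])+[185,0,0])
sd=cam('side')
b=redc(sd,206,207,9);print('ball',b)
E
```

```text
clock: 17.27
tcp_pos: [504.5, 103.3, 40.8]
ee_rot: [180.0, 0.0, -173.6]
wrist_force: [0.3, -0.2, -1.6]
opening: 0.241
finger_force: 98.5
clock: 17.77
tcp_pos: [471.7, 100.0, 40.3]
ee_rot: [180.0, -0.2, -173.6]
wrist_force: [0.1, -0.3, -2.4]
opening: 0.244
finger_force: 98.5
[ 0.11970971 -0.3103878  -2.38205357] [-36.60585918 -25.99918185  59.94477879]
ball (np.float64(205.3328313253012), np.float64(206.56626506024097), 7)
```

```bash
python3 -m jog '[[0,0,0,-0.015,-0.0016,0,0.01],[0,0,0,-0.02,-0.0022,0,0.01],[0,0,0,-0.02,-0.0022,0,0.01],[0,0,0,-0.012,0,0,0.01],[0,0,0,0,0,0.022,0.01],[0,0,0,0,0,0.023,0.01],[0,0,0,0,0,0,0.01],[0,0,0,0,0,0,0.01]]'
python3 -m jog '[[0,0,0,0,0.035,0,0.01],[0,0,0.014,0,0.05,0,0.01],[0,0,0.02,0,0.055,0,0.01],[0,0,0.02,0,0.055,0,0.01],[0,0,0,0.01,0.05,0,0.01],[0,0,0,0.015,0.02,0,0.01],[0,0,0,0.015,0.006,0,0.01],[0,0,0,0,0,0,0.01]]'
python3 -m jog '[[0,0,0,0,0,0,0.01]]'
python3 - <<'E'
from h import *
import pickle
s=observe();w=cam('wrist');sd=cam('side');pickle.dump((s,w,sd),open('d4.pkl','wb'))
print(s['tcp_pos'],s['ee_rot'],s['wrist_force'],hookpose(s,w,z=s['tcp_pos'][2]+33))
s0,w0,_=pickle.load(open('d2.pkl','rb'));print('before',s0['tcp_pos'],hookpose(s0,w0,z=s0['tcp_pos'][2]+33))
cv2.imwrite('pics/x.png',cv2.resize(sd['image'][220:384,180:400],(800,596)))
E
```

```text
clock: 18.82
tcp_pos: [407.0, 94.1, 85.3]
ee_rot: [180.0, -0.0, -173.6]
wrist_force: [-0.8, -0.4, -1.6]
opening: 0.239
finger_force: 98.5
clock: 19.82
tcp_pos: [448.0, 364.6, 84.9]
ee_rot: [-180.0, -0.1, -170.6]
wrist_force: [-1.5, 0.2, -1.4]
opening: 0.245
finger_force: 98.6
clock: 19.95
tcp_pos: [446.5, 363.5, 85.1]
ee_rot: [-179.9, -0.1, -170.6]
wrist_force: [0.5, -0.8, -1.8]
opening: 0.243
finger_force: 98.6
[446.5420653  363.54909856  85.06147958] [-1.79937107e+02 -1.33897693e-01 -1.70609339e+02] [ 0.48079852 -0.83341822 -1.79918987] (array([ 223,  142,   54,  177, 7804], dtype=int32), ((432.279052734375, 362.39678955078125), (80.0826187133789, 20.955753326416016), 9.95884895324707))
before [450.88994769 369.74954321  66.77512697] (array([ 222,  141,   55,  179, 8268], dtype=int32), ((436.6453857421875, 368.7951965332031), (81.12244415283203, 20.967662811279297), 9.516585350036621))
```

View pics/x.png

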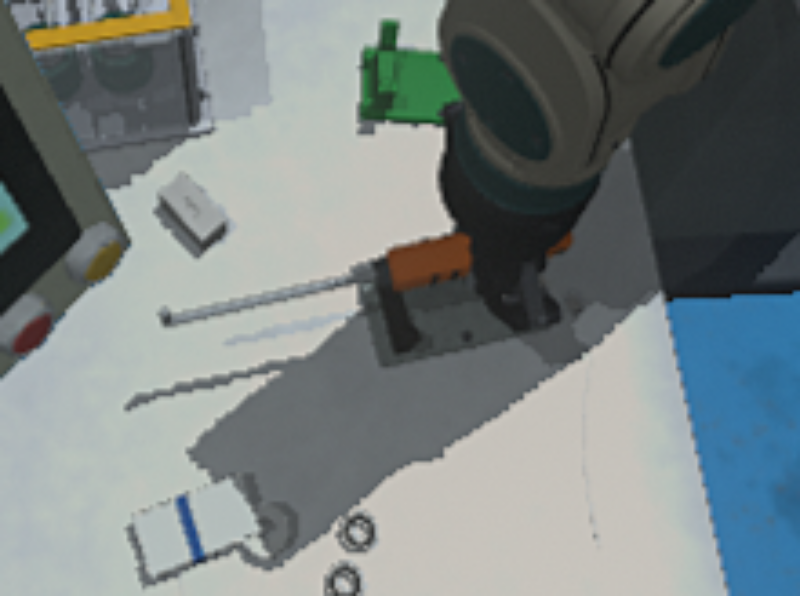

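The hook sits in the grip as before and hovers over the cradle, its tip at crop px (166,318). Aligning to the recorded grasp pose.

```bash
python3 -m jog '[[0,0,0.001,0.0046,0.0062,0,0.01],[0,0,0,0,0,-0.018,0.01],[0,0,0,0,0,0,0.01],[0,0,0,0,0,0,0.01]]'
python3 - <<'E'
from h import *
s=observe();t=s['tcp_pos'];sd=cam('side');print(t,s['ee_rot'],s['wrist_force'])
import pickle
s0,w0,sd0=pickle.load(open('d2.pkl','rb'))
# tip blob compare to d2 image: phase of rod region
r=(slice(290,330),slice(215,262))
a=cv2.cvtColor(sd0['image'],cv2.COLOR_BGR2GRAY)[r].astype(np.float32);b=cv2.cvtColor(sd['image'],cv2.COLOR_BGR2GRAY)[r].astype(np.float32)
print('px shift of rod',cv2.phaseCorrelate(a,b,cv2.createHanningWindow(a.shape[::-1],cv2.CV_32F)),np.abs(a-b).mean())
E
```

```text
clock: 20.55
tcp_pos: [451.4, 371.0, 67.1]
ee_rot: [-180.0, -0.1, -170.5]
wrist_force: [0.0, -1.2, -2.0]
opening: 0.246
finger_force: 98.6
[451.37220898 370.95451608  67.0960706 ] [-1.79961750e+02 -8.31005251e-02 -1.70473035e+02] [ 1.20905452e-03 -1.22648799e+00 -1.98762113e+00]
px shift of rod ((-0.4957282141070465, 0.7894702897085821), 0.9908610170086225) 7.0420213
```

Rod shift matches the 1.2 mm offset, so nothing has slipped. I'll correct it and lower.

```bash
python3 -m jog '[[0,0,0,-0.0003,-0.0012,0,0.01],[0,0,0,0,0,-0.015,0.01],[0,0,0,0,0,-0.013,0.01],[0,0,0,0,0,-0.008,0.01],[0,0,0,0,0,-0.005,0.01],[0,0,0,0,0,0,0.01],[0,0,0,0,0,0,0.01]]' && python3 -m jog '[[0,0,0,0,0,-0.002,0.01],[0,0,0,0,0,-0.001,0.01],[0,0,0,0,0,0,0.01]]'
```

```text
clock: 21.48
tcp_pos: [452.1, 370.4, 27.2]
ee_rot: [180.0, 0.0, -170.5]
wrist_force: [0.4, 0.1, -1.4]
opening: 0.246
finger_force: 98.6
clock: 21.85
tcp_pos: [451.7, 370.1, 23.9]
ee_rot: [180.0, 0.0, -170.5]
wrist_force: [-0.6, -0.1, -1.1]
opening: 0.242
finger_force: 98.6
```

```bash
python3 -m jog '[[0,0,0,0,0,-0.001,0.01],[0,0,0,0,0,0,0.01],[0,0,0,0,0,0,0.01]]'
```

```text
clock: 22.22
tcp_pos: [451.7, 370.1, 22.8]
ee_rot: [180.0, -0.0, -170.5]
wrist_force: [0.2, 0.1, -2.2]
opening: 0.243
finger_force: 98.6
```

```bash
python3 -m jog '[[0,0,0,0,0,-0.0007,0.01],[0,0,0,0,0,0,0.01],[0,0,0,0,0,0,0.01]]'
```

```text
clock: 22.6
tcp_pos: [451.8, 370.2, 22.5]
ee_rot: [180.0, 0.0, -170.5]
wrist_force: [-0.8, -0.4, 2.2]
opening: 0.235
finger_force: 99.3
```

Seated (the cradle now carries the hook). Releasing and rising.

```bash
python3 -m jog '[[0,0,0,0,0,0,0.026],[0,0,0,0,0,0,0.034],[0,0,0,0,0,0,0.05],[0,0,0,0,0,0,0.06],[0,0,0,0,0,0,0.06],[0,0,0,0,0,0,0.06]]'; python3 -m jog '[[0,0,0,0,0,0.02,0.06],[0,0,0,0,0,0.04,0.06],[0,0,0,0,0,0.05,0.06],[0,0,0,0,0,0.05,0.06],[0,0,0,-0.02,-0.02,0,0.06],[0,0,0,-0.02,-0.03,0,0.06],[0,0,0,0,0,0,0.06],[0,0,0,0,0,0,0.06]]'
python3 - <<'E'
from h import *
import pickle
s=observe();w=cam('wrist');sd=cam('side');print(s['tcp_pos'],s['wrist_force'],hookpose(s,w))
D=pickle.load(open('d0.pkl','rb'))['side']
for n,c in(('old',D),('new',sd)):
    P=cloud(c);h=cv2.cvtColor(c['image'],cv2.COLOR_BGR2HSV)
    m=(h[...,0]>4)&(h[...,0]<16)&(h[...,1]>150)&(h[...,2]>90)&(P[...,2]>20)&(P[...,2]<90)&(P[...,1]>280)
    print(n,m.sum(),np.median(P[m],0).round(1),cv2.minAreaRect(P[m][:,:2].astype(np.float32)))
b=redc(sd,206,207,9);print('ball',b)
cv2.imwrite('pics/z.png',cv2.resize(sd['image'],(800,600)))
E
```

```text
clock: 23.35
tcp_pos: [451.7, 370.1, 22.1]
ee_rot: [-180.0, -0.0, -170.5]
wrist_force: [-0.1, -0.1, 1.1]
opening: 0.703
finger_force: 0.0
clock: 24.35
tcp_pos: [412.1, 320.4, 182.3]
ee_rot: [180.0, 0.1, -170.5]
wrist_force: [-0.0, 1.1, 0.4]
opening: 0.699
finger_force: 0.0
[412.12908589 320.40948491 182.33842743] [-0.03038765  1.13141728  0.41113809] (array([ 281,  177,   23,   99, 1735], dtype=int32), ((452.0442810058594, 371.0497131347656), (106.39114379882812, 20.446701049804688), 10.36963176727295))
old 440 [453.9 369.   54.1] ((453.25543212890625, 368.0220031738281), (107.9178466796875, 20.85823631286621), 9.300354957580566)
new 419 [454.8 371.   54.1] ((453.0914611816406, 370.057373046875), (106.62646484375, 19.154420852661133), 9.500091552734375)
ball (np.float64(205.33076923076922), np.float64(206.5646153846154), 7)
```

View pics/z.png

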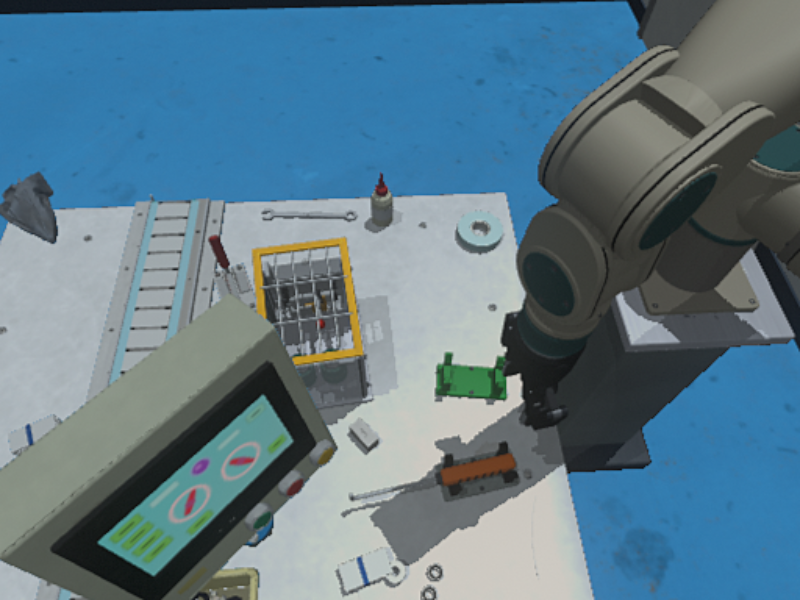

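The picture shows the hook back in its black cradle at px (478,468) at the same height as at the start. The lid is up, the ball is parked at px (321,323), and everything else is where it was.

```bash
python3 -c "
from plant import *
print(job_done())"
```

```text
the job is handed in; nothing more can be done
None
```

The job is handed in at about 24 s: the bolt is drawn to its stop and the lever is down in the park notch, the lid is up, and the hook is back in its cradle within about 2 mm of where it lay.

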